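# Switch the enamel drying cabinet to vented drying

### The job

Switch the drying cabinet to vented drying: pull the exhaust knob (the round disc) out to its middle click, and only then push the inlet knob (the crossbar) fully home. The two must never be shut together; leave the ball knob at its own click, and do not knock the pots, bottle, board or tools about.

Things in the scene. Friction and masses are not known exactly. Their poses are not given: they have to be found in the camera images.
- cabinet: White drying cabinet, fixed, 220 mm deep (x), 420 wide (y), 150 high; origin centre of underside. Its front, at x = -110 mm, faces the robot and carries three slide knobs 120 mm apart, in varying order, told apart by their heads. Each knob has three clicks, home, middle (25 mm out) and fully out (50 mm), and springs into the nearest.
- exhaust_head (a point): Exhaust knob: black disc, 50 mm across, 12 mm thick, square on a 10 mm level steel rod out of the cabinet's front, 120 mm above the table. Point: centre of the head; +x runs along the rod into the cabinet, z up. When home it is 62 mm in front of the cabinet's face, which carries a plate and collar 16 mm thick, 52 mm wide. Free rod between disc and collar when home: 40 mm.
- exhaust (a joint): How far the exhaust knob is out, m: 0 home, 0.025 middle click, 0.050 fully out. Starts home. About 7 N to leave a click.
- inlet_head (a point): Inlet knob: black T, a level crossbar 76 mm long, 14 mm thick, on a 10 mm level steel rod out of the cabinet's front, 120 mm above the table. Point: centre of the head; +x runs along the rod into the cabinet, z up. When home it is 62 mm in front of the cabinet's face, which carries a plate and collar 16 mm thick, 52 mm wide. 
- inlet (a joint): How far the inlet (crossbar) knob is out, m: 0 home, 0.025 middle, 0.050 fully out. Starts out, at the middle or fully out.
- bypass_head (a point): Bypass knob: black ball, 26 mm across, on a 10 mm level steel rod out of the cabinet's front, 120 mm above the table. Point: centre of the head; +x runs along the rod into the cabinet, z up. When home it is 62 mm in front of the cabinet's face, which carries a plate and collar 16 mm thick, 52 mm wide. To be left as it is.
- bypass (a joint): How far the bypass (ball) knob is out, m; starts near its middle click, 0.025.
- plaque: Round wooden board, 90 mm across, 16 mm thick, with a blue enamel flower on top; origin centre of underside. Bystander, lies on the table under the knobs.
- pot_amber: Small lidded amber colour pot, 45 mm across the lid, 31 mm high; origin centre of underside. Bystander, on the table under the knobs.
- pot_white: Like the amber pot but white; bystander, on the table in front of the cabinet's right end.
- pot_dark: Like the amber pot but black; bystander, on the table in front of the cabinet's left part.
- solvent: Clear bottle with a white cap, 44 mm across, 100 mm high; origin centre of underside. Bystander, stands in front of the cabinet's left end.
- scissors: Red-handled scissors lying flat, about 160 mm long, 12 mm high. Bystander.
- stylus: Wooden stylus, 10 mm thick, 142 mm long, lying flat. Bystander.

How it is judged:
By the outcome, as a careful person would: the job done as asked, in the order asked, and still so for the second after the job is handed in, with the robot touching nothing.
It also fails if it takes over 38 s, if anything falls off the work surface, if the arm or the gripper's body presses on something with over 40 N, if the wrist force passes 120 N, or if a joint passes its speed limit or range.

### The arm

A 7-joint arm with a two-finger parallel gripper is mounted at the origin on the work surface. World frame = base frame: x ahead of the robot, y to its left, z up, the work surface at z = 0. Lengths are in mm, angles in rad, forces in N, time in s.
With the tool pointing down it reaches from about 400 to 925 mm from the base axis. Payload 4.1 kg.
Tool frame: the origin (TCP) lies midway between the tips of the shut fingers; the grasp point (between the pads) lies 19 mm behind it; z points along the fingers, y is the line along which they close (so a half turn about z gives the same grasp; the last joint's range is limited). The gripper opens to 85 mm and grips with 20 to 120 N. Pads are 22 mm wide; open, the fingers measure 114 mm over their backs; the gripper's body (76 mm by 85 mm) begins 54 mm behind the grasp point. The pads swing forward as they close: fully open they stand 13 mm farther back than shut.
Start: joints at [1.19, 0.398, 0.045, 1.537, -0.019, 1.207, -0.051], TCP at [180.792, -624.386, 231.347] pointing down, gripper open.
Joint ranges: [-2.82, 2.82], [-0.49, 2.23], [-1.37, 1.46], [0, 2.46], [-1.36, 4.5], [0.23, 2], [-2.94, 2.94]. Speed limits (rad/s): [2.57, 2.57, 3.14, 3.14, 3.14, 3.14, 3.14].

### API

Orientations are given as a unit quaternion [x, y, z, w].
In Python, from bench import bot gives the robot as it stands.
- The arm moves only by the shell command python3 -m creep 'ROWS' [FORCE]. ROWS is JSON, a list of rows, each a list of 5 numbers: the shift along the tool's x, y, z in m, then the turn about the tool's z in degrees, then the finger opening in m, from 0 to 0.0854. A call has exactly 5 rows; each row is the pose to reach, as a shift and turn from the pose commanded when the call began, along the tool's axes at that moment; what a row does not reach only later rows make up. A row lasts 1/12 s, in which the tool goes at most 41.7 mm and 7.16 degrees, less where a joint would pass 70% of its speed; a pose out of reach is approached as far as the arm can. A call with a gripper value outside its range is refused whole. The fingers move at their own pace and stop on an object; FORCE is the grip in N (left out, the last holds). Time passes only in rows, so rows that repeat a pose let the fingers close, or fill a call up. It gives the time, the measured TCP pose, the force, the opening and the grip force at its end, in the units of the state.
- bot.observe(): the state, without advancing time (a new reading comes with each control period).
- bot.snapshot(name): name is "side" or "top"; returns the picture (420x560x3 uint8, blue, green, red); there is no depth.
- bot.get_calibration(name): a dict with "mtx" (3x3 intrinsics, pixels), "pose" (4x4, takes a point from camera to world coordinates). Camera axes: x right, y down, z forward; pixel columns grow to the right and rows downward; lengths in mm; the calibration is good to about 2 mm. A picture is of the moment at which its call begins. get_calibration takes no time and is no camera call.
- bot.job_done(): hands the job in; it is judged then, once.
The state is a dict: "t": time; "qpos": joint angles; "joint_velocities": joint speeds; "tau": joint torques, N m; "eef_pos": TCP position; "eef_rot": TCP orientation; "ft_force": force on the tool from outside, world axes, zero at the start; "torque": the same for the moment, N m; "grip_width": finger opening in mm; "finger_force": force on a finger pad.
Only numpy, scipy, OpenCV 4.12 (cv2) and the standard library are available. Lean on these libraries where they do the work, as an engineer would, in place of code of your own. Each camera call takes 0.05 s, during which the arm holds its last target. There are 200 camera calls.

## Working session

There is one attempt and no reset: what is moved stays moved. The work goes in short steps, Python scripts to look and compute and a shell command to move; the robot and the scene stay as the last step left them, time stands still between calls to the robot, and variables do not carry over. Pictures are saved under pics/ and viewed, at most 10 in all, crops included, and the job is handed in when it is done.

```bash
mkdir -p pics; python3 - <<'E'
from bench import bot
import cv2,numpy as np
for n in("side","top"):
    cv2.imwrite(f"pics/{n}0.png",bot.snapshot(n)); c=bot.get_calibration(n); print(n,np.round(c["mtx"],1).tolist(),np.round(c["pose"],3).tolist())
s=bot.observe(); print(s["t"],s["eef_pos"],s["eef_rot"],s["grip_width"])
E
```

```text
side [[517.3, 0.0, 282.4], [0.0, 517.3, 223.7], [0.0, 0.0, 1.0]] [[-0.996, -0.07, 0.062, 460.0], [-0.093, 0.636, -0.766, 1069.503], [0.014, -0.768, -0.64, 1013.476], [0.0, 0.0, 0.0, 1.0]]
top [[524.6, 0.0, 269.3], [0.0, 524.6, 216.5], [0.0, 0.0, 1.0]] [[0.008, -0.984, 0.175, 322.876], [-1.0, -0.012, -0.021, 0.026], [0.023, -0.175, -0.984, 1362.08], [0.0, 0.0, 0.0, 1.0]]
0.1 [ 180.6276382  -623.81515377  230.38058471] [ 9.90081726e-01  1.40489902e-01 -1.75826648e-04 -8.56323537e-04] 85.00589605401844
```

View pics/side0.png

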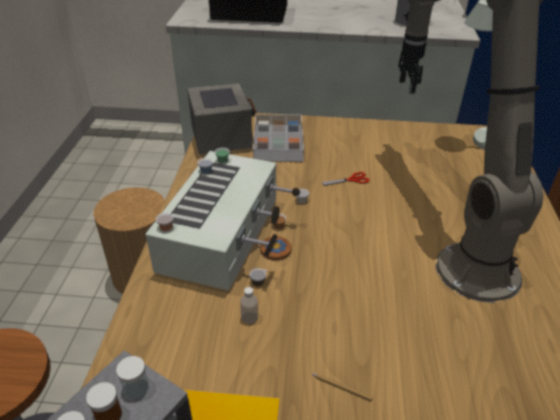

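View pics/top0.png

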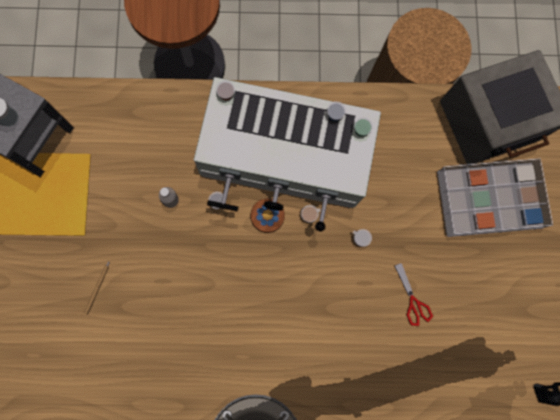

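The top view shows the three knobs with heads near (223,206), (273,206) and (320,226). They look like the crossbar, disc and ball in that order; I'll zoom in to confirm.

```bash
cat > h.py <<'E'
import cv2,numpy as np
from bench import bot
def ray(n,uv):
    c=bot.get_calibration(n);K=np.array(c["mtx"]);T=np.array(c["pose"])
    return T[:3,3],T[:3,:3]@np.linalg.inv(K)@[uv[0],uv[1],1]
def onz(n,uv,z):
    o,d=ray(n,uv);return o+d*(z-o[2])/d[2]
def proj(n,p):
    c=bot.get_calibration(n);K=np.array(c["mtx"]);T=np.array(c["pose"])
    q=K@(T[:3,:3].T@(np.array(p,float)-T[:3,3]));return q[:2]/q[2]
E
python3 - <<'E'
import cv2,numpy as np
a=cv2.imread("pics/top0.png")[130:240,190:350]; b=cv2.imread("pics/side0.png")[150:300,200:320]
a=cv2.resize(a,None,fx=5,fy=5,interpolation=2); b=cv2.resize(b,None,fx=4,fy=4,interpolation=2)
cv2.imwrite("pics/ta.png",a); cv2.imwrite("pics/sb.png",b)
E
```

```text
(no output)
```

View pics/ta.png

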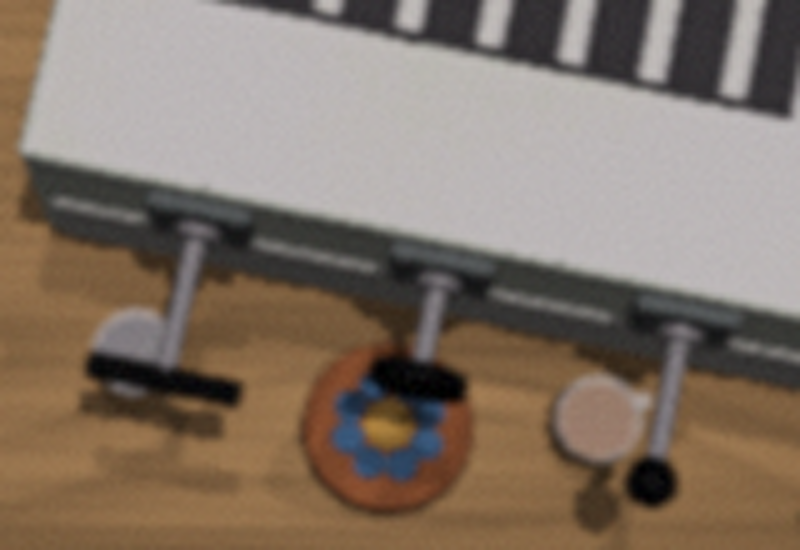

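View pics/sb.png

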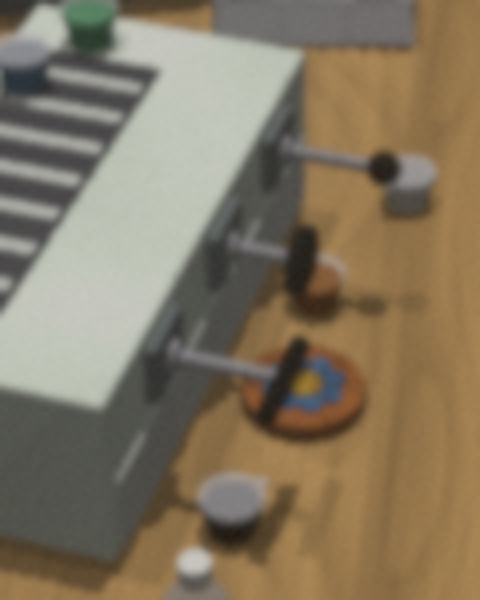

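The crops confirm the order from +y: crossbar at top (223,205.6), disc at (273.6,206), ball at (320.4,226). In the side view they are at (271,245), (275.5,215) and (296,192).

```bash
python3 - <<'E'
from h import *
from scipy.spatial.transform import Rotation as R
T=lambda x,y:(190+x/5,130+y/5); S=lambda x,y:(200+x/4,150+y/4)
for n,t,s in(("bar",(165,378),(285,381)),("disc",(418,380),(302,260)),("ball",(652,481),(384,167))):
    o1,d1=ray("top",T(*t));o2,d2=ray("side",S(*s));d1/=np.linalg.norm(d1);d2/=np.linalg.norm(d2)
    a=np.linalg.lstsq(np.c_[d1,-d2],o2-o1,rcond=None)[0];p,q=o1+a[0]*d1,o2+a[1]*d2
    print(n,(p+q)/2,"gap",np.linalg.norm(p-q),"top@120",onz("top",T(*t),120),"side@120",onz("side",S(*s),120))
f=[onz("top",T(*p),120) for p in((197,232),(439,283),(680,332))]; print("collars",f)
v=f[0]-f[2]; print("yaw collars",np.degrees(np.arctan2(-v[0],v[1])))
b=onz("top",T(92,365),120)-onz("top",T(238,392),120);print("yaw bar",np.degrees(np.arctan2(-b[0],b[1])),np.linalg.norm(b))
c=onz("top",T(25,155),150)-onz("top",T(800,316),150);print("yaw edge",np.degrees(np.arctan2(-c[0],c[1])))
st=bot.observe();print(st["eef_pos"],R.from_quat(st["eef_rot"]).as_matrix().round(4))
E
```

```text
bar [569.19558616  84.9998041  115.80702276] gap 1.9603887881630617 top@120 [569.36066237  84.66255034 120.        ] side@120 [567.70747885  89.86548275 120.        ]
disc [570.16550425 -37.35564845 117.794924  ] gap 0.495683887347145 top@120 [569.97903482 -37.30616939 120.        ] side@120 [569.64639822 -34.55533555 120.        ]
ball [ 521.80438392 -150.266058    118.90459556] gap 0.6860869950205253 top@120 [ 521.97529185 -150.16537168  120.        ] side@120 [ 521.38785465 -148.66988025  120.        ]
collars [array([642.01039708,  70.84611291, 120.        ]), array([618.18666868, -47.18193919, 120.        ]), array([ 595.41109518, -164.42955257,  120.        ])]
yaw collars -11.203155485422133
yaw bar -9.921169519277301 71.60577542740238
yaw edge -11.254689337822517
[ 180.6276382  -623.81515377  230.38058471] [[ 9.605e-01  2.782e-01 -6.000e-04]
 [ 2.782e-01 -9.605e-01  1.600e-03]
 [-1.000e-04 -1.700e-03 -1.000e+00]]
```

```bash
python3 -m creep '[[0.027,-0.023,0,0,0.085],[0.054,-0.046,0,0,0.085],[0.081,-0.068,0,0,0.085],[0.107,-0.091,0,0,0.085],[0.134,-0.114,0,0,0.085]]' 60
python3 -m creep '[[0.027,-0.023,0,0,0.085],[0.054,-0.046,0,0,0.085],[0.081,-0.068,0,0,0.085],[0.107,-0.091,0,0,0.085],[0.134,-0.114,0,0,0.085]]'
python3 -m creep '[[0.027,-0.023,0,0,0.085],[0.054,-0.046,0,0,0.085],[0.081,-0.068,0,0,0.085],[0.107,-0.091,0,0,0.085],[0.134,-0.114,0,0,0.085]]'
python3 -m creep '[[0.027,-0.023,0,6,0.085],[0.054,-0.046,0,12,0.085],[0.081,-0.068,0,18,0.085],[0.107,-0.091,0,23,0.085],[0.134,-0.114,0,27.4,0.085]]'
python3 - <<'E'
from h import *
from scipy.spatial.transform import Rotation as R
st=bot.observe();M=R.from_quat(st["eef_rot"]).as_matrix();print(st["t"],st["eef_pos"],M.round(4),M.T@(np.array([570,-37,200])-st["eef_pos"]))
E
```

```text
t: 0.52
eef_pos: [278.1, -475.9, 230.8]
eef_rot: [0.99, 0.14, -0.0, -0.0]
ft_force: [-0.8, -0.7, 0.5]
grip_width: 85.3
finger_force: 0.0
t: 0.93
eef_pos: [375.0, -329.2, 231.0]
eef_rot: [0.99, 0.14, -0.0, -0.0]
ft_force: [1.1, 0.5, -0.8]
grip_width: 84.7
finger_force: 0.0
t: 1.35
eef_pos: [472.0, -182.6, 231.1]
eef_rot: [0.99, 0.14, -0.0, 0.0]
ft_force: [0.0, -0.3, -0.7]
grip_width: 85.2
finger_force: 0.0
t: 1.77
eef_pos: [569.1, -36.0, 230.9]
eef_rot: [0.995, -0.1, -0.0, 0.0]
ft_force: [0.4, -0.6, 0.1]
grip_width: 84.7
finger_force: 0.0
1.7667 [569.05321305 -35.96844565 230.8895204 ] [[ 9.799e-01 -1.994e-01 -9.000e-04]
 [-1.994e-01 -9.799e-01 -4.000e-04]
 [-8.000e-04  5.000e-04 -1.000e+00]] [ 1.15808311  0.80517098 30.88905184]
```

```bash
python3 -m creep '[[0.001,0.001,0.02,0,0.085],[0.001,0.001,0.04,0,0.085],[0.001,0.001,0.06,0,0.085],[0.001,0.001,0.075,0,0.085],[0.001,0.001,0.085,0,0.085]]'
python3 -m creep '[[0,0,0.012,0,0.085],[0,0,0.024,0,0.085],[0,0,0.036,0,0.085],[0,0,0.046,0,0.085],[0,0,0.046,0,0.085]]'
python3 - <<'E'
from h import *
a=bot.snapshot("top")[130:240,190:350]; b=bot.snapshot("side")[150:260,200:360]
cv2.imwrite("pics/g1.png",cv2.resize(np.vstack([a,b]),None,fx=2.7,fy=2.7,interpolation=2))
E
```

```text
t: 2.18
eef_pos: [568.1, -38.5, 143.9]
eef_rot: [0.995, -0.098, -0.002, 0.0]
ft_force: [-0.3, -0.6, 0.3]
grip_width: 85.0
finger_force: 0.0
t: 2.6
eef_pos: [568.0, -38.5, 98.0]
eef_rot: [0.995, -0.098, -0.002, 0.0]
ft_force: [0.0, -0.1, -0.9]
grip_width: 84.8
finger_force: 0.0
```

View pics/g1.png

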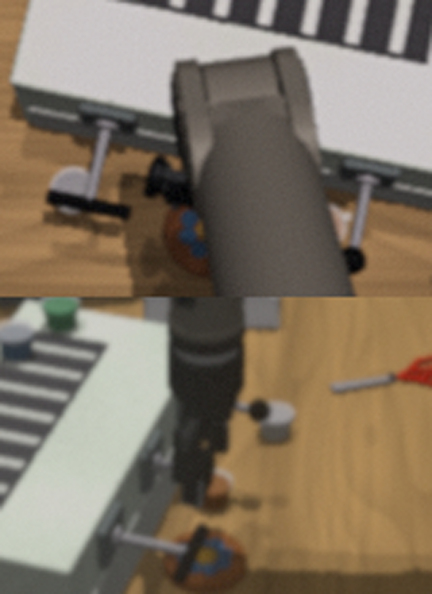

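The gripper straddles the disc, which is hidden behind the fingers. The bar and ball are clear of it, so I'll close.

```bash
python3 -m creep '[[0,0,0,0,0.06],[0,0,0,0,0.05],[0,0,0,0,0.04],[0,0,0,0,0.04],[0,0,0,0,0.04]]' 60
python3 -m creep '[[0,0,0,0,0.04],[0,0,0,0,0.04],[0,0,0,0,0.04],[0,0,0,0,0.04],[0,0,0,0,0.04]]' 60
```

```text
t: 3.12
eef_pos: [570.7, -36.7, 102.0]
eef_rot: [0.995, -0.098, 0.001, -0.001]
ft_force: [-1.4, 2.7, 4.7]
grip_width: 47.5
finger_force: 60.6
t: 3.53
eef_pos: [570.7, -36.7, 102.0]
eef_rot: [0.995, -0.098, 0.001, -0.001]
ft_force: [-1.6, 2.3, 6.6]
grip_width: 47.3
finger_force: 60.6
```

```bash
python3 -m creep '[[0,0,0,0,0.075],[0,0,0,0,0.075],[0,0,0.003,0,0.075],[0,0,0.007,0,0.075],[0,0,0.007,0,0.075]]' 60
python3 -m creep '[[0,0,0,0,0.06],[0,0,0,0,0.05],[0,0,0,0,0.04],[0,0,0,0,0.04],[0,0,0,0,0.04]]' 60
```

```text
t: 3.95
eef_pos: [568.7, -38.8, 92.2]
eef_rot: [0.995, -0.098, -0.001, 0.0]
ft_force: [-0.2, 0.6, -0.6]
grip_width: 75.3
finger_force: 0.0
t: 4.37
eef_pos: [570.0, -36.6, 94.0]
eef_rot: [0.995, -0.098, 0.0, -0.001]
ft_force: [-1.6, 5.2, 5.5]
grip_width: 47.9
finger_force: 61.0
```

```bash
python3 -m creep '[[-0.004,0,0,0,0.04],[-0.008,0,0,0,0.04],[-0.012,0,0,0,0.04],[-0.016,0,0,0,0.04],[-0.02,0,0,0,0.04]]' 60
python3 -m creep '[[-0.002,0,0,0,0.04],[-0.004,0,0,0,0.04],[-0.004,0,0,0,0.04],[-0.004,0,0,0,0.04],[-0.004,0,0,0,0.04]]' 60
```

```text
t: 4.78
eef_pos: [551.7, -32.9, 94.0]
eef_rot: [0.995, -0.098, 0.002, -0.001]
ft_force: [-0.2, 4.9, 4.0]
grip_width: 47.5
finger_force: 62.8
t: 5.2
eef_pos: [545.8, -31.7, 93.9]
eef_rot: [0.995, -0.098, -0.0, -0.001]
ft_force: [-2.9, 5.5, 6.9]
grip_width: 47.2
finger_force: 63.0
```

```bash
python3 -m creep '[[0,0,0,0,0.06],[0,0,0,0,0.085],[0,0,0,0,0.085],[0,0,0,0,0.085],[0,0,0,0,0.085]]' 60
python3 -m creep '[[0,0,-0.02,0,0.085],[0,0,-0.04,0,0.085],[0,0,-0.07,0,0.085],[0,0,-0.1,0,0.085],[0,0,-0.135,0,0.085]]'
python3 -m creep '[[-0.03,0,0,0,0.05],[-0.06,0,0,0,0],[-0.09,0,0,0,0],[-0.11,0,0,0,0],[-0.12,0,0,0,0]]'
python3 - <<'E'
from h import *
A=bot.snapshot("top");B=bot.snapshot("side");cv2.imwrite("pics/t2.png",A);cv2.imwrite("pics/s2.png",B)
a=A[130:240,190:350]; b=B[150:260,200:360]
cv2.imwrite("pics/g2.png",cv2.resize(np.hstack([a,b]),None,fx=2.5,fy=2.5,interpolation=2))
E
```

```text
t: 5.62
eef_pos: [546.0, -34.6, 93.1]
eef_rot: [0.995, -0.098, -0.0, 0.0]
ft_force: [0.7, -0.1, -0.2]
grip_width: 85.0
finger_force: 0.0
t: 6.03
eef_pos: [545.0, -34.2, 228.5]
eef_rot: [0.995, -0.098, -0.001, 0.0]
ft_force: [0.8, -0.4, -0.5]
grip_width: 85.1
finger_force: 0.0
t: 6.45
eef_pos: [425.8, -10.4, 228.1]
eef_rot: [0.995, -0.098, -0.0, 0.001]
ft_force: [0.4, 0.2, 0.8]
grip_width: 25.3
finger_force: 0.0
```

View pics/g2.png

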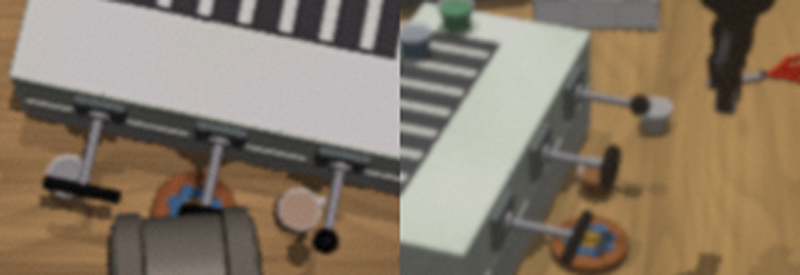

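```bash
python3 -m creep '[[0.015,-0.024,0,0,0],[0.03,-0.049,0,0,0],[0.046,-0.073,0,0,0],[0.061,-0.098,0,0,0],[0.076,-0.122,0,0,0]]' 60
python3 -m creep '[[0,0,0.03,0,0],[0,0,0.06,0,0],[0,0,0.09,0,0],[0,0,0.11,0,0],[0,0,0.128,0,0]]'
python3 - <<'E'
from h import *
from scipy.spatial.transform import Rotation as R
for d in(0,25,50): print(d,proj("side",[570-d*.981,-36.5+d*.194,120]),proj("top",[570-d*.981,-36.5+d*.194,120]))
st=bot.observe();M=R.from_quat(st["eef_rot"]).as_matrix();print(st["eef_pos"],M.T@(np.array([575.7,84.3,100])-st["eef_pos"]))
a=bot.snapshot("top")[130:240,190:350]; b=bot.snapshot("side")[150:260,200:360]
cv2.imwrite("pics/g3.png",cv2.resize(np.hstack([a,b]),None,fx=2.5,fy=2.5,interpolation=2))
E
```

```text
t: 6.97
eef_pos: [529.5, 95.4, 228.1]
eef_rot: [0.995, -0.099, 0.001, -0.0]
ft_force: [-0.0, -0.9, -0.5]
grip_width: 0.2
finger_force: 0.0
t: 7.38
eef_pos: [527.6, 94.2, 97.8]
eef_rot: [0.995, -0.098, -0.001, -0.0]
ft_force: [0.2, -0.6, -0.6]
grip_width: -0.2
finger_force: 0.0
0 [275.44523346 214.55121193] [273.26634115 205.98718362]
25 [284.14644517 216.26929133] [271.17868144 215.95987906]
50 [292.9121642  218.00010788] [269.07639901 226.00242688]
[527.58053019  94.21032461  97.76549061] [49.12524547  0.30086709 -2.30449061]
```

View pics/g3.png

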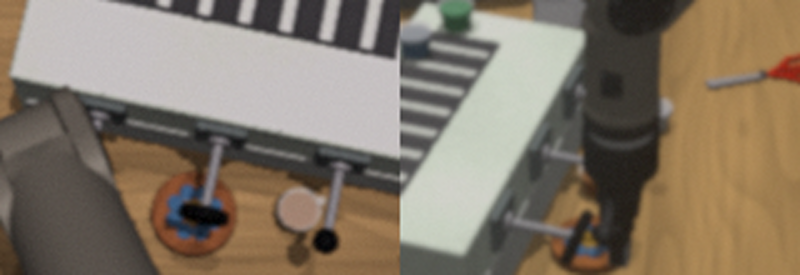

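The disc sits at top (272,215), which matches 25 mm out. The fingers stand just in front of the crossbar. Pushing now.

```bash
python3 -m creep '[[0.006,0,0,0,0],[0.012,0,0,0,0],[0.018,0,0,0,0],[0.024,0,0,0,0],[0.03,0,0,0,0]]'
python3 -m creep '[[0.004,0,0,0,0],[0.008,0,0,0,0],[0.011,0,0,0,0],[0.014,0,0,0,0],[0.015,0,0,0,0]]'
python3 -m creep '[[0.001,0,0,0,0],[0.002,0,0,0,0],[0.003,0,0,0,0],[0.003,0,0,0,0],[0.003,0,0,0,0]]'
```

```text
t: 7.9
eef_pos: [555.7, 89.0, 101.1]
eef_rot: [0.995, -0.098, -0.001, 0.0]
ft_force: [-6.0, 1.3, 5.4]
grip_width: 0.0
finger_force: 3.2
t: 8.32
eef_pos: [572.3, 85.2, 100.6]
eef_rot: [0.995, -0.098, 0.001, -0.0]
ft_force: [-0.0, -0.0, -0.5]
grip_width: 0.3
finger_force: 0.0
t: 8.73
eef_pos: [573.8, 85.1, 100.3]
eef_rot: [0.995, -0.098, 0.0, 0.0]
ft_force: [-0.3, -1.0, 0.3]
grip_width: -0.2
finger_force: 0.0
```

```bash
python3 -m creep '[[0.001,0,0,0,0],[0.002,0,0,0,0],[0.003,0,0,0,0],[0.004,0,0,0,0],[0.004,0,0,0,0]]'
```

```text
t: 9.15
eef_pos: [576.9, 84.5, 100.2]
eef_rot: [0.995, -0.098, -0.001, 0.0]
ft_force: [-4.0, -0.6, 2.2]
grip_width: 0.1
finger_force: 1.5
```

```bash
python3 -m creep '[[0.001,0,0,0,0],[0.002,0,0,0,0],[0.003,0,0,0,0],[0.003,0,0,0,0],[0.003,0,0,0,0]]'
python3 -m creep '[[-0.01,0,0,0,0],[-0.03,0,0,0,0],[-0.05,0,0,0,0],[-0.05,0,-0.03,0,0],[-0.05,0,-0.06,0,0]]'
python3 -m creep '[[-0.03,0,-0.03,0,0],[-0.06,0,-0.06,0,0],[-0.08,0,-0.09,0,0],[-0.09,0,-0.12,0,0],[-0.09,0,-0.14,0,0]]'
python3 -m creep '[[0,0.03,0,0,0],[0,0.06,0,0,0],[0,0.09,0,0,0],[0,0.12,0,0,0],[0,0.15,0,0,0]]'
python3 -m creep '[[0,0.03,0,0,0],[0,0.06,0,0,0],[0,0.09,0,0,0],[0,0.12,0,0,0],[0,0.15,0,0,0]]'
python3 - <<'E'
from h import *
a=bot.snapshot("top")[130:240,190:350]; b=bot.snapshot("side")[150:260,200:360]
cv2.imwrite("pics/g4.png",cv2.resize(np.hstack([a,b]),None,fx=2.5,fy=2.5,interpolation=2))
for d in(0,25): p=[593.4-d*.981,80.8+d*.194,120]; print(d,proj("side",p),proj("top",p))
E
```

```text
t: 9.57
eef_pos: [576.9, 84.4, 100.0]
eef_rot: [0.995, -0.098, -0.004, 0.001]
ft_force: [-9.7, 1.2, 7.8]
grip_width: -0.1
finger_force: 5.0
t: 9.98
eef_pos: [529.0, 93.2, 159.1]
eef_rot: [0.995, -0.097, -0.002, 0.001]
ft_force: [0.5, -0.5, 0.0]
grip_width: -0.1
finger_force: 0.0
t: 10.4
eef_pos: [442.4, 112.2, 303.6]
eef_rot: [0.995, -0.097, 0.003, 0.0]
ft_force: [0.5, -0.5, 0.2]
grip_width: -0.1
finger_force: 0.0
t: 10.82
eef_pos: [414.0, -37.7, 300.6]
eef_rot: [0.995, -0.098, 0.001, 0.0]
ft_force: [-0.3, -0.7, -0.3]
grip_width: -0.1
finger_force: 0.0
t: 11.23
eef_pos: [384.6, -185.0, 300.6]
eef_rot: [0.995, -0.098, 0.001, 0.001]
ft_force: [-0.2, 0.4, -0.5]
grip_width: 0.0
finger_force: 0.0
0 [261.75414048 242.18220407] [224.83848441 195.86754678]
25 [270.97857577 244.12305425] [222.58464821 205.79244207]
```

View pics/g4.png

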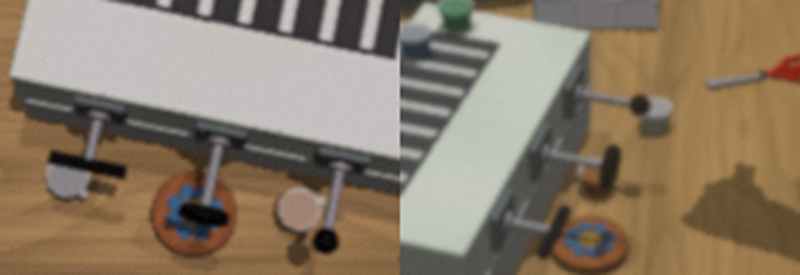

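The bar is at top (225,196), which is home. The disc is at (272,215), the middle click, and the ball and pots have not moved.

```bash
python3 -c "
from bench import bot
print(bot.job_done())"
```

```text
the job is handed in; nothing more can be done
None
```

The job is handed in: the exhaust knob was pulled to its middle click first, then the inlet knob was pushed home. In the last pictures the ball knob, pots and board had not moved; I didn't recheck the bottle or stylus, but no move went near them.

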